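Index the setting press to its eyelet die

ROBOT

A 6-joint arm with a two-finger parallel gripper is mounted at the origin on a cart in front of the work surface, level with it; the furniture and walls round the work are solid. World frame = base frame: x ahead of the robot, y to its left, z up, the work surface at z = 0. Lengths are in m, angles in rad, forces in N, time in s.
With the tool pointing down it reaches from about 0.325 to 0.85 m from the base axis. Payload 15.5 kg.
Tool frame: the origin (TCP) lies where the fingers leave the gripper's body, on its centre line; the fingertips stand 78 mm ahead of it and the grasp point (between the pads) lies 60 mm ahead of it (env.tip_reach is the distance from the TCP to the fingertips, in m); z points along the fingers, y is the direction in which the jaws open and shut (so a half turn about z gives the same grasp; the last joint's range is limited). The gripper opens to 91 mm and grips with 3 to 60 N. Pads are 32 mm wide; open, the fingers measure 118 mm over their backs; the gripper's body (76 mm by 178 mm) begins 60 mm behind the grasp point.
Start: joints at [-1.224, 0.494, 1.345, -0, 1.302, -0.096], TCP at [0.267, -0.565, 0.292] pointing down, gripper open.
Joint ranges: [-2.91, 2.91], [-0.82, 2.16], [0.22, 2.67], [-1.22, 4.37], [0.12, 2.79], [-3.08, 3.08]. Speed limits (rad/s): [1.89, 1.89, 2.57, 3.01, 3.01, 3.01].

INTERFACE

Orientations are given as a rotation vector (axis times angle).
In Python, from plant import env gives the robot as it stands.
- The arm moves only by the shell command python3 -m jog 'ROWS' [FORCE]. ROWS is a JSON object of lists of equal length, an entry for each row: "slide": the shift along the tool's x, y, z in units of 25 mm (1.0 is 25 mm), a list of three; "rotation": the turn, a rotation vector about the tool's x, y, z in units of 6 degrees (1.0 is 6 degrees), a list of three; "claw": the closure in counts, from 0 (fully open) to 255 (shut). A call has 1 to 8 rows; each row is the pose to reach, as a shift and turn from the pose commanded when the call began, along the tool's axes at that moment; what a row does not reach only later rows make up. A row lasts 1/10 s, in which the tool goes at most 50 mm and 8.59 degrees, less where a joint would pass 70% of its speed; a pose out of reach is approached as far as the arm can. A call with a gripper value outside its range is refused whole. The fingers move at their own pace and stop on an object; FORCE is the grip in N (left out, the last holds). Time passes only in rows, so rows that repeat a pose let the fingers close. It gives the time, the measured TCP pose, the force and the opening at its end, in the units of the state.
- env.get_obs(): the state, without advancing time (a new reading comes with each control period).
- env.grab_frame(name): name is "scene" or "top" or "wrist"; returns a dict with "image" (480x640x3 uint8, blue, green, red), "camera_matrix" (3x3 intrinsics, pixels), "R" (3x3) and "t" (3): a world point X has camera coordinates R X + t; the wrist camera has in their place "mount" (4x4, takes a point from camera to tool coordinates, whose origin is the TCP and whose axes are the flange's). Camera axes: x right, y down, z forward; pixel columns grow to the right and rows downward; lengths in m; the calibration is good to about 2 mm. A picture is of the moment at which its call begins: read the wrist's pose just before it. There is no depth.
- env.sign_off(): hands the job in, once; it reports no verdict.
Trained networks look in a picture, given as the dict that the camera call returned (one of the last four; its "shot" number tells which), for a name from the list of things; names that differ only in an ending like _2 or _b are one class to them, and where a whole thing is asked for, a point or a joint stands for the part that bears it (a point fixed in the world has none). Each returns a list of dicts, best first, with "conf" (0 to 1); they miss things now and then, are a little off and sometimes report something else, mostly with a low value. They report only what shows in the picture. A call takes as long as a camera call. They do not tell look-alikes from the thing itself.
- env.spot_in(picture, query): "at" ([x, y, z] in m, in world coordinates, good to about 4 mm: the middle of the surface that is visible of it).
- env.spot_point(picture, query): "at" ([x, y, z] in m, in world coordinates, good to about 4 mm: a listed point, or the origin of a listed thing).
The state is a dict: "t": time; "joint_positions": joint angles; "qd": joint speeds; "joint_efforts": joint torques, N m; "ee_pos": TCP position; "eef_rot": TCP orientation; "wrist_force": force on the tool from outside, world axes, zero at the start; "ft_torque": the same for the moment, N m; "grip_width": opening from 0.0 (shut) to 1.0 (fully open).
Only numpy, scipy, OpenCV 4.12 (cv2) and the standard library are available. Lean on these libraries where they do the work, as an engineer would, in place of code of your own. Each camera call takes 0.05 s, during which the arm holds its last target.

TASK

The setting press has to be set up for eyelets: push the turret's locking bolt out by its knob, push the turret round by its tabs until the tall, pointed eyelet die stands under the ram, then push the bolt fully home again so that the turret is locked. Only push, with the fingertips or the outside of the fingers: take nothing between the fingers and do not force the mechanism; the dies stay in their sockets and are not touched, and the wax, rubber, spool and bottle beside the press stay where they are.

Things in the scene. Friction and masses are not known exactly. Their poses are not given: they have to be found in the camera images.
- press: grey cast bench press for setting eyelets, fixed. Origin on the turret axis at bench height; x axis from the turret axis to ram and column (away from the robot, up to 0.3 rad off), y left, z up. Column: x 123 to 173, y -30 to 30 mm; head over x 23 to 173, y -38 to 50 mm from z 122 mm up; lever behind, to 318 mm. Free on the robot's side and the left; bolt on the right (-y)
- turret_axis (a point): centre of the turret, on top of its disc, 42 mm above the bench. The steel disc is 164 mm wide, z 32 to 42 mm, on an upright axle; it carries six die sockets on a circle of 52 mm radius, 60 degrees apart (collars 35 mm wide, 9 mm high, one of them under the ram), and six tabs half-way between the sockets
- turret (a joint): turret angle, rad, 0 at the start, growing anticlockwise seen from above; turns endlessly both ways. A spring index pulls it to the nearest sixth of a turn (multiples of 1.047): turned over 35 degrees from one it snaps on to the next by itself, in about a second; pushing at a tab takes about 1 to 3 N
- tab_0 (a point): top of tab 0, 104 mm from the turret axis and 56 mm above the bench, at 30 degrees from the press's x axis (anticlockwise from above) when the turret is at 0. A tab is an upright steel fork that sticks out radially from the rim: 29 mm wide along the rim, reaching from 78 to 114 mm from the axis, z 32 to 56 mm, with a slot 12 mm wide in its outer 20 mm. Push it sideways, along the rim
- tab_1 (a point): top of tab 1, 104 mm from the turret axis and 56 mm above the bench, at 90 degrees from the press's x axis (anticlockwise from above) when the turret is at 0. Like tab_0
- tab_2 (a point): top of tab 2, 104 mm from the turret axis and 56 mm above the bench, at 150 degrees from the press's x axis (anticlockwise from above) when the turret is at 0. Like tab_0
- tab_3 (a point): top of tab 3, 104 mm from the turret axis and 56 mm above the bench, at 210 degrees from the press's x axis (anticlockwise from above) when the turret is at 0. Like tab_0
- tab_4 (a point): top of tab 4, 104 mm from the turret axis and 56 mm above the bench, at 270 degrees from the press's x axis (anticlockwise from above) when the turret is at 0. Like tab_0
- tab_5 (a point): top of tab 5, 104 mm from the turret axis and 56 mm above the bench, at 330 degrees from the press's x axis (anticlockwise from above) when the turret is at 0. Like tab_0
- bolt (a joint): locking bolt, m: 0 is fully home (its 9 mm nose, 43 mm above the bench, lies in the slot of the tab on the right of the turret, which cannot turn), 0.026 is right out; from 0.016 up it is clear of the tabs. Slides straight along the press's y axis (growing towards -y), stays where it is left, needs about 2 to 3 N
- bolt_knob (a point): top of the bolt's upright knob, 90 mm above the bench, at press x 0, y -165 mm with the bolt home. Dark post 12 mm thick, its head (z 79 to 90 mm) 19 mm. The bolt's bearings at y -123 to -143 and -205 to -217 mm are 52 mm high: fingertips 62 mm above the bench pass over everything there but the knob
- ram_tip (a point): lower end of the ram, 94 mm above the bench, on the ram's axis: press x 52, y 0 mm; it does not move
- eyelet_die: the eyelet die: the only tall, pointed die, 44 mm high, a 25 mm shoulder with a slim cone on it; steel. Origin at the centre of its underside, 42 mm above the bench in its socket; z up. Stands loosely in one of the five sockets that are not under the ram
- eyelet_point (a point): the point of the eyelet die, on its axis, 86 mm above the bench
- flat_die: flat anvil die, 31 mm wide, 20 mm high, plain flat top, steel; origin at the centre of its underside; under the ram at the start
- dome_die: die with a shallow dome, 29 mm wide, 22 mm high, steel; origin at the centre of its underside
- cup_die: die with a shallow hollow in its top, 31 mm wide, 20 mm high, steel; origin at the centre of its underside
- button_die: die with a narrow flat button on top, 17 mm wide above a 24 mm foot, 19 mm high, steel; origin at the centre of its underside
- tube_die: die with a short open tube on top, 20 mm wide, 23 mm high, steel; origin at the centre of its underside
- beeswax: block of beeswax, 38x55x22 mm, origin at the centre of its underside, left of the press
- crepe_rubber: block of crepe rubber, 42x60x18 mm, origin at the centre of its underside, left of the press
- spool_3: wooden spool of thread, 36 mm wide, 51 mm high, standing left of the press; origin under its thread end, up to 20 mm off its axis
- edge_paint_1: small bottle, 34 mm wide, 72 mm high, standing right of the press's column, behind the bolt; origin at the centre of its underside
There are look-alikes about, which are no part of the job. What is shaped like the eyelet_die but blue or green is not meant.

How it is judged:
On the way, in this order (a step that is already met when the one before it is completed fails the run):
1. the bolt is pushed out, clear of the tabs (value of joint bolt above 0.016 m), for 0.1 s.
2. the eyelet die stands under the ram (horizontal distance between eyelet_point and ram_tip below 0.004 m), for 0.3 s.
3. the bolt is pushed home (value of joint bolt below 0.004 m and horizontal distance between eyelet_point and ram_tip below 0.004 m), for 0.2 s.
At the end, for the whole second after the job is handed in: The point of the eyelet die is within 4 mm of the ram's axis, the die stands upright in its socket, the bolt is home to within 4 mm and the turret is at rest (all of step 3 and velocity of joint turret between -0.05 and 0.05 rad/s and angle between eyelet_die's own z axis and vertical below 0.12 rad and height (world z) of eyelet_die between 0.038 and 0.046 m); the robot touches nothing.
It fails at once if a die was lifted out of its socket (height (world z) of any of flat_die, eyelet_die, dome_die, cup_die, button_die, tube_die above 0.05 m or height (world z) of any of flat_die, eyelet_die, dome_die, cup_die, button_die, tube_die below 0.036 m).
It fails at once if a die was touched (contact force between any of the fingers, the arm and flat_die above 0.5 N or contact force between any of the fingers, the arm and eyelet_die above 0.5 N or contact force between any of the fingers, the arm and dome_die above 0.5 N or contact force between any of the fingers, the arm and cup_die above 0.5 N or contact force between any of the fingers, the arm and button_die above 0.5 N or contact force between any of the fingers, the arm and tube_die above 0.5 N).
It fails at once if the mechanism was forced (more than 60 N) (contact force between the fingers and press above 60 N).
It fails at once if a tab or the knob was taken between the fingers (contact force between the fingers and press above 0.5 N and ((horizontal distance between the grasp point and bolt_knob below 0.008 m and height (world z) of the grasp point below 0.104 m) or (horizontal distance between the grasp point and tab_0 below 0.013 m and height (world z) of the grasp point below 0.072 m) or (horizontal distance between the grasp point and tab_1 below 0.013 m and height (world z) of the grasp point below 0.072 m) or (horizontal distance between the grasp point and tab_2 below 0.013 m and height (world z) of the grasp point below 0.072 m) or (horizontal distance between the grasp point and tab_3 below 0.013 m and height (world z) of the grasp point below 0.072 m) or (horizontal distance between the grasp point and tab_4 below 0.013 m and height (world z) of the grasp point below 0.072 m) or (horizontal distance between the grasp point and tab_5 below 0.013 m and height (world z) of the grasp point below 0.072 m))).
It fails at once if the wax, the rubber, the spool or the bottle was moved (distance of any of beeswax, crepe_rubber, spool_3, edge_paint_1 from where it was at the start of the episode above 0.012 m).
It also fails if it takes over 72 s, if anything falls off the work surface, if the arm or the gripper's body presses on something with over 40 N, if the wrist force passes 120 N, or if a joint passes its speed limit or range.

## Working session

There is one attempt and no reset: what is moved stays moved. The work goes in short steps, Python scripts to look and compute and a shell command to move; the robot and the scene stay as the last step left them, time stands still between calls to the robot, and variables do not carry over. Pictures are saved under pics/ and viewed, and the job is handed in when it is done.

```bash
ls; mkdir -p pics
python3 - <<'E'
from plant import env
import cv2
o=env.get_obs();print(o['t'],o['ee_pos'],o['eef_rot'],env.tip_reach)
for n in('top','scene'):
    f=env.grab_frame(n);cv2.imwrite(f'pics/{n}0.png',f['image'])
    print(n,f['R'].tolist(),f['t'],f['camera_matrix'].tolist())
    for q in ['turret_axis','tab_0','tab_1','tab_2','tab_3','tab_4','tab_5','bolt_knob','ram_tip','eyelet_point','eyelet_die','press','edge_paint_1']:
        print(q,[(x['conf'],[round(float(v),3) for v in x['at']]) for x in env.spot_point(f,q)[:3]])
E
```

```text
pics
0.0 [ 0.26713905 -0.56472006  0.29164789] [-3.06411407e+00 -6.88064526e-01  2.39058342e-04] 0.0783
top [[-0.005791521254015371, -0.9954785307996239, 0.09481008911812407], [-0.9856337156304465, -0.010321555077580615, -0.1685812685718681], [0.16879762111500315, -0.09442436241671323, -0.9811174256367647]] [0.08125612 0.57287994 1.01761952] [[582.7671355365067, 0.0, 319.53075152255536], [0.0, 582.7671355365067, 239.2956459198524], [0.0, 0.0, 1.0]]
turret_axis []
tab_0 [(0.91, [0.454, 0.088, 0.057]), (0.6, [0.479, -0.015, 0.057])]
tab_1 [(0.91, [0.454, 0.088, 0.057]), (0.6, [0.479, -0.015, 0.057])]
tab_2 [(0.91, [0.454, 0.088, 0.057]), (0.6, [0.479, -0.015, 0.057])]
tab_3 [(0.91, [0.454, 0.088, 0.057]), (0.6, [0.479, -0.015, 0.057])]
tab_4 [(0.91, [0.454, 0.088, 0.057]), (0.6, [0.479, -0.015, 0.057])]
tab_5 [(0.91, [0.454, 0.088, 0.057]), (0.6, [0.479, -0.015, 0.057])]
bolt_knob [(0.54, [0.518, 0.223, 0.0])]
ram_tip []
eyelet_point [(0.72, [0.389, 0.085, 0.046]), (0.6, [0.374, 0.025, 0.045]), (0.58, [0.39, -0.037, 0.045])]
eyelet_die [(0.6, [0.444, 0.186, 0.0]), (0.54, [0.504, 0.042,
[... 866 characters left out ...]
92, [0.652, 0.028, 0.058])]
tab_4 [(0.97, [0.575, -0.047, 0.058]), (0.94, [0.453, 0.085, 0.057]), (0.92, [0.652, 0.028, 0.058])]
tab_5 [(0.97, [0.575, -0.047, 0.058]), (0.94, [0.453, 0.085, 0.057]), (0.92, [0.652, 0.028, 0.058])]
bolt_knob [(0.59, [0.591, -0.107, 0.089])]
ram_tip [(0.89, [0.605, 0.07, 0.094])]
eyelet_point [(0.89, [0.374, 0.031, 0.04]), (0.76, [0.496, -0.117, 0.042]), (0.75, [0.391, 0.085, 0.04])]
eyelet_die [(0.87, [0.375, 0.025, 0.002]), (0.71, [0.386, -0.037, 0.001]), (0.67, [0.5, 0.044, 0.044])]
press [(0.78, [0.554, 0.058, -0.001]), (0.5, [0.555, 0.059, 0.039])]
edge_paint_1 [(0.86, [0.672, -0.047, -0.002]), (0.67, [0.478, -0.014, 0.06]), (0.59, [0.586, 0.218, -0.001])]
```

View pics/top0.png

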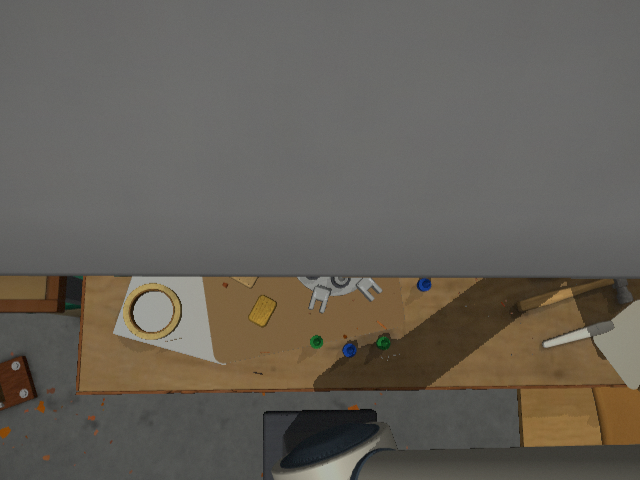

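View pics/scene0.png

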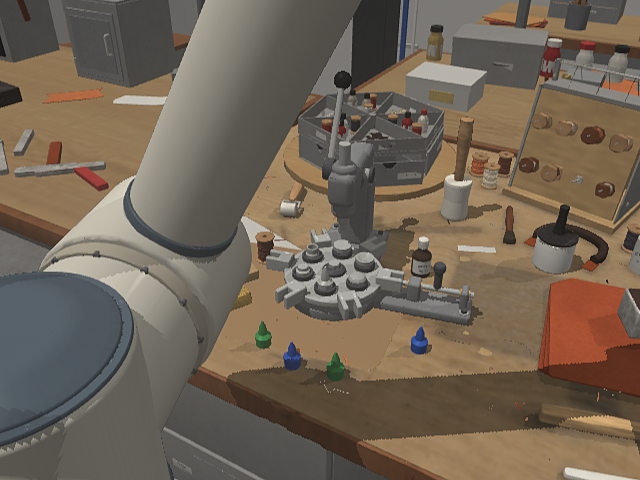

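Run:
```python
from plant import env
import cv2,numpy as np
for n in('top','scene'):
    f=env.grab_frame(n);print(n,'cam at',-f['R'].T@f['t'])
im=f['image'][200:340,240:490];cv2.imwrite('pics/crop1.png',cv2.resize(im,None,fx=3.2,fy=3.2,interpolation=cv2.INTER_CUBIC))
```

```text
top cam at [0.39334863 0.18288981 1.08727717]
scene cam at [-0.14119104 -0.31886958  0.60961163]
```

View pics/crop1.png

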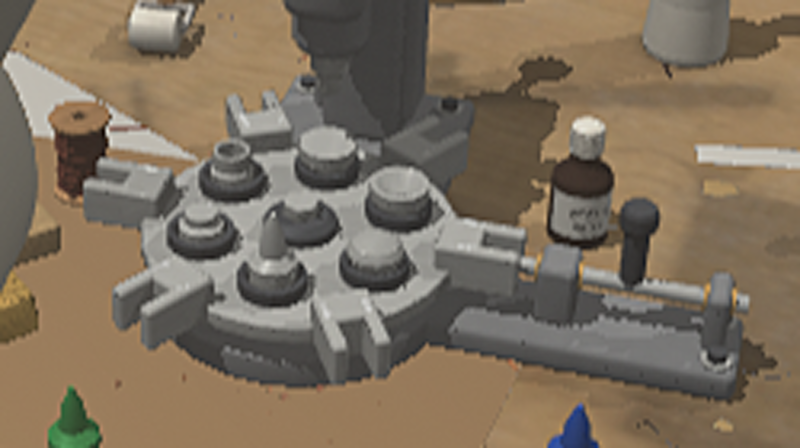

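```bash
cat > h.py <<'E'
import numpy as np
from scipy.optimize import least_squares
def pt(r,a): return np.array([r*np.cos(np.radians(a)),r*np.sin(np.radians(a))])
E
python3 - <<'E'
from plant import env
from h import *
model={'ax':(0,0),'ram':(.052,0),'knob':(0,-.165)}
for i in range(6): model[f't{i}']=pt(.104,30+60*i)
obs=[]
g=lambda p:np.array([.553+.978*p[0]-.207*p[1],.060+.207*p[0]+.978*p[1]])
for k in range(4):
    f=env.grab_frame('scene')
    for q in ['turret_axis','ram_tip','bolt_knob','press','tab_0']:
        for x in env.spot_point(f,q):
            if q=='press' and abs(x['at'][2])>.02: continue
            c={'turret_axis':['ax'],'press':['ax'],'ram_tip':['ram'],'bolt_knob':['knob'],'tab_0':[f't{i}' for i in range(6)]}[q]
            a=np.array(x['at'])
            d=[np.hypot(*(g(model[m])-a[:2])) for m in c];j=int(np.argmin(d))
            if d[j]<.015: obs.append((c[j],a,x['conf']))
            if k==0: print(q,c[j],a.round(4),x['conf'],d[j].round(3))
def res(v):
    c,s=np.cos(v[2]),np.sin(v[2])
    return np.concatenate([[v[0]+c*model[m][0]-s*model[m][1]-a[0],v[1]+s*model[m][0]+c*model[m][1]-a[1]] for m,a,_ in obs])
s=least_squares(res,[.553,.06,.2],loss='soft_l1',f_scale=.003);print(s.x,len(obs));
r=res(s.x).reshape(-1,2)
for (m,a,c),e in zip(obs,r): print(m,(e*1e3).round(1),end=' ')
x,y,t=s.x
# verify by reprojection
import cv2
im=f['image'].copy();K=f['camera_matrix']
def pr(X):
    p=K@(f['R']@X+f['t']);return (p[:2]/p[2])
for m,z in [('ax',.042),('ram',.094),('knob',.09)]+[(f't{i}',.056) for i in range(6)]+[('die',.086)]:
    mm=model.get(m,(-.052,0));X=np.array([x+np.cos(t)*mm[0]-np.sin(t)*mm[1],y+np.sin(t)*mm[0]+np.cos(t)*mm[1],z])
    u=pr(X);print(m,X.round(4),u.round(1));cv2.circle(im,tuple(int(round(k*16)) for k in u),24,(0,0,255),-1,shift=4)
cv2.imwrite('pics/fit1.png',cv2.resize(im[200:340,240:490],None,fx=3.2,fy=3.2,interpolation=cv2.INTER_CUBIC))
f=env.grab_frame('wrist');cv2.imwrite('pics/wrist0.png',f['image'])
E
```

```text
turret_axis ax [0.5561 0.0592 0.0391] 0.79 0.003
turret_axis ax [0.5037 0.0477 0.0808] 0.31 0.051
ram_tip ram [0.6041 0.0673 0.0957] 0.65 0.003
bolt_knob knob [ 0.5924 -0.1042  0.0886] 0.62 0.006
press ax [ 0.5562  0.0558 -0.0017] 0.85 0.005
press ax [ 0.449   0.1869 -0.0042] 0.22 0.164
tab_0 t3 [ 0.4771 -0.0148  0.0574] 0.82 0.005
tab_0 t5 [0.654  0.0298 0.0594] 0.79 0.003
tab_0 t1 [0.5278 0.159  0.0564] 0.74 0.005
tab_0 t2 [0.4532 0.087  0.0601] 0.72 0.005
tab_0 t4 [ 0.5743 -0.0451  0.0597] 0.71 0.003
tab_0 t0 [0.6286 0.127  0.0573] 0.65 0.003
tab_0 t4 [ 0.5927 -0.1061  0.0854] 0.54 0.067
[0.55299439 0.05664956 0.23209477] 40
ax [-3.1 -2.6] ram [-0.5  1.3] knob [-1.5  0.3] ax [-3.2  0.8] t3 [0.2 0.1] t5 [-1.4 -3. ] t1 [ 1.3 -1.1] t2 [ 0.2 -0.5] t4 [2.6 0.5] t0 [0.1 1. ] ax [-1.2 -1.3] ram [-0.5 -0.7] knob [-3.7  6.6] ax [-2.5  3.2] t5 [ 1.5 -0.9] t3 [ 1.5 -0.9] t4 [3.6 2.5] t1 [ 0.6 -2. ] t0 [4.7 2.6] t2 [2.5 0.8] ax [-1.  -0.2] ram [-0.3 -1.6] knob [0.9 2.1] ax [-3.5 -0.8] t2 [-1.4 -2.2] t1 [-0.4  0.5] t5 [-0.4 -2.9] t4 [1.3 2.1] t0 [ 1. -0.] t3 [-1.   2.7] ax [-1.5 -2. ] ram [-1.1 -0.2] knob [-2.5  3.7] ax [-3.1  0.2] t1 [ 1.9 -0.9] t0 [1.8 2.7] t4 [3.6 0.6] t3 [ 2.  -2.4] t5 [ 1.6 -1.7] t2 [ 1.2 -1.8] ax [0.553  0.0566 0.042 ] [333.7 271.2]
ram [0.6036 0.0686 0.094 ] [342.6 228.1]
knob [ 0.5909 -0.1039  0.09  ] [438.2 263.9]
t0 [0.6287 0.128  0.056 ] [319.2 231.2]
t1 [0.5291 0.1579 0.056 ] [273.6 253.7]
t2 [0.4534 0.0865 0.056 ] [284.8 291. ]
t3 [ 0.4773 -0.0147  0.056 ] [351.2 303.5]
t4 [ 0.5769 -0.0446  0.056 ] [397.1 275.1]
t5 [0.6526 0.0268 0.056 ] [376.9 240.4]
die [0.5024 0.0447 0.086 ] [324.8 266.8]
```

View pics/fit1.png

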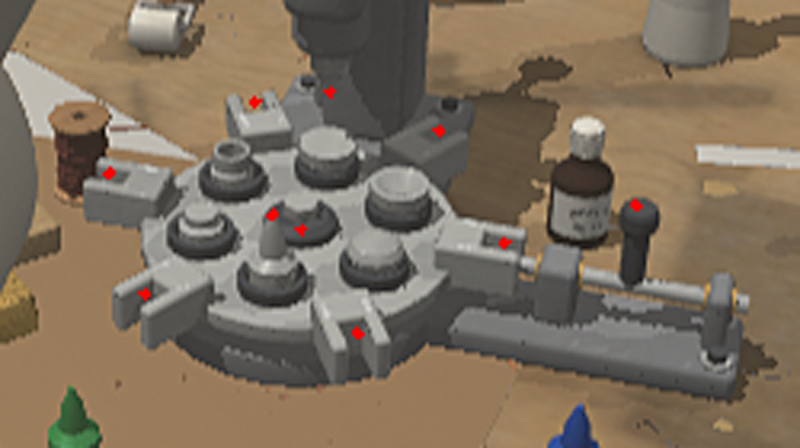

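View pics/wrist0.png

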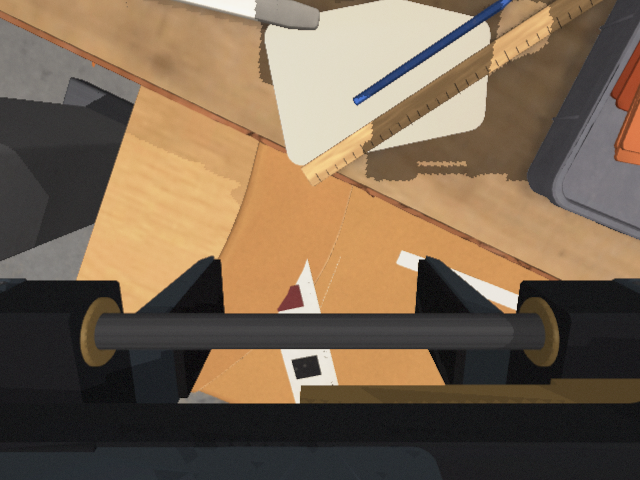

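```bash
cat >> h.py <<'E'
from scipy.spatial.transform import Rotation as Ro
PX,PY,PT=.5530,.0566,.2321
def w2p(X):
    c,s=np.cos(PT),np.sin(PT);d=np.array(X[:2])-[PX,PY];return np.array([c*d[0]+s*d[1],-s*d[0]+c*d[1]])
def p2w(p):
    c,s=np.cos(PT),np.sin(PT);return np.array([PX+c*p[0]-s*p[1],PY+s*p[0]+c*p[1]])
def go(px,py,ztip):
    from plant import env
    o=env.get_obs();R=Ro.from_rotvec(o['eef_rot']);x,y=p2w((px,py))
    T=np.array([x,y,ztip+.0783]);d=R.inv().apply(T-o['ee_pos'])/.025
    c,s=np.cos(PT),np.sin(PT);Rt=Ro.from_matrix(np.array([[c,s,0],[s,-c,0],[0,0,-1]]))
    print('slide',d.round(2),'rot',np.degrees((R.inv()*Rt).as_rotvec()/6).round(2),'dist mm',np.linalg.norm(d*25).round())
def st():
    from plant import env
    o=env.get_obs();p=o['ee_pos'];tip=p+Ro.from_rotvec(o['eef_rot']).apply([0,0,.0783])
    print('t',round(o['t'],2),'tip press mm',(w2p(tip)*1e3).round(1),'z',(tip[2]*1e3).round(1),'F',np.round(o['wrist_force'],1),'grip',o['grip_width'],'q',np.round(o['joint_positions'],2))
E
python3 - <<'E'
from h import *
st();go(0,-.132,.14);go(-.05,-.28,.2)
from plant import env
f=env.grab_frame('scene')
for q in['beeswax','crepe_rubber','spool_3','edge_paint_1']:print(q,[(x['conf'],(w2p(x['at'])*1e3).round()) for x in env.spot_point(f,q)[:3]])
E
```

```text
t 2.75 tip press mm [-421.1 -539.2] z 213.9 F [ 0.1  0.9 -0. ] grip 0.9987588825054462 q [-1.22  0.49  1.35 -0.    1.3  -0.1 ]
slide [ 19.87 -12.43   2.96] rot [-0.  0.  2.] dist mm 590.0
slide [16.68 -7.05  0.56] rot [-0.  0.  2.] dist mm 453.0
beeswax [(0.61, array([-73., 147.])), (0.47, array([-93., -51.]))]
crepe_rubber [(0.66, array([  5., 170.]))]
spool_3 [(0.81, array([ 71., 153.])), (0.7, array([-30., -47.]))]
edge_paint_1 [(0.64, array([  91., -126.]))]
```

```bash
python3 -m jog '{"slide":[[2,-0.8,0],[4,-1.7,0],[6,-2.5,0.1],[8,-3.4,0.2],[10,-4.2,0.3],[12,-5.1,0.4],[14,-6,0.5],[14,-6,0.5]],"rotation":[[0,0,0.5],[0,0,1],[0,0,1.5],[0,0,2],[0,0,2],[0,0,2],[0,0,2],[0,0,2]],"claw":[255,255,255,255,255,255,255,255]}' 20
python3 - <<'E'
from h import *
from plant import env
import cv2
st();go(0,-.132,.14);go(0,-.132,.11)
for n in('top','wrist'):cv2.imwrite(f'pics/{n}1.png',env.grab_frame(n)['image'])
E
```

```text
t: 3.8
ee_pos: [0.5212, -0.277, 0.2797]
eef_rot: [-3.12, -0.367, -0.001]
wrist_force: [-0.2, -0.4, -0.7]
grip_width: 0.33
t 3.8 tip press mm [-107.6 -317.3] z 201.4 F [-0.2 -0.4 -0.7] grip 0.32998571264534515 q [-0.59  0.46  1.45  0.    1.23  0.75]
slide [ 4.32 -7.4   2.46] rot [-0.   -0.    0.02] dist mm 223.0
slide [ 4.32 -7.4   3.66] rot [-0.   -0.    0.02] dist mm 233.0
```

View pics/top1.png

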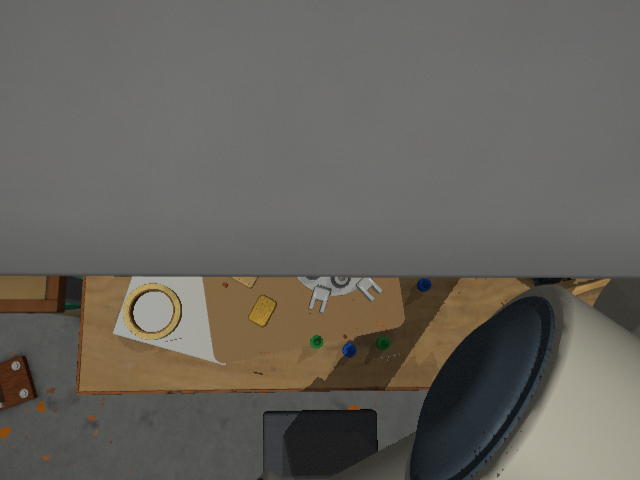

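View pics/wrist1.png

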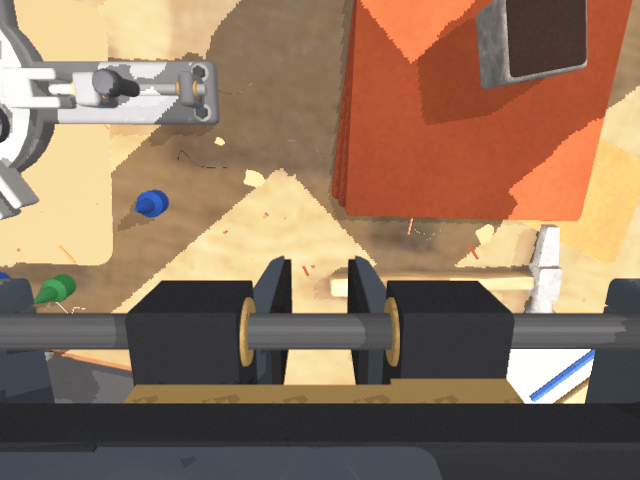

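```bash
python3 -m jog '{"slide":[[0.3,-1,0.5],[0.6,-2,1],[1,-3,1.5],[1,-3,1.5]],"rotation":[[0,0,0],[0,0,0],[0,0,0],[0,0,0]],"claw":[255,255,255,255]}'
python3 - <<'E'
from h import *
from plant import env
import cv2
st();go(0,-.132,.12);print(np.round(env.get_obs()['joint_efforts'],1))
for n in('top',):cv2.imwrite(f'pics/{n}2.png',env.grab_frame(n)['image'])
E
```

```text
t: 4.3
ee_pos: [0.5257, -0.1987, 0.2409]
eef_rot: [-3.118, -0.366, 0.004]
wrist_force: [0.1, -0.5, -0.1]
grip_width: 0.007
t 4.3 tip press mm [ -85.5 -242. ] z 162.6 F [ 0.1 -0.5 -0.1] grip 0.007098651214746993 q [-0.47  0.46  1.56  0.    1.12  0.87]
slide [ 3.42 -4.4   1.71] rot [-0.02  0.02  0.02] dist mm 146.0
[  3.2 -80.  -32.4   0.4  -0.9   1.2]
```

View pics/top2.png

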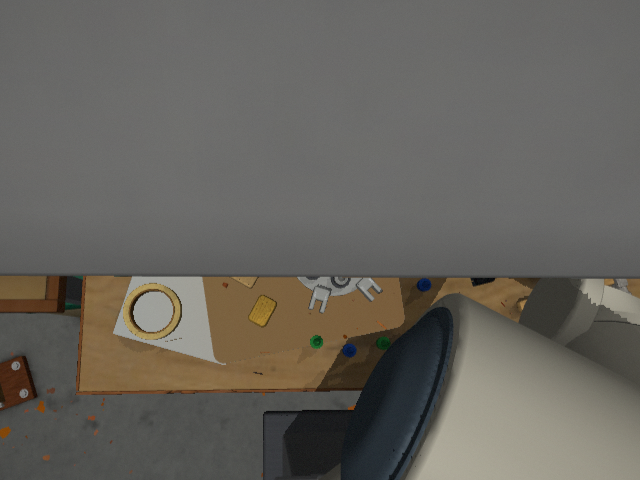

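```bash
python3 -m jog '{"slide":[[0.7,-1,0.3],[1.5,-2,0.6],[2,-2.6,1],[2,-2.6,1]],"rotation":[[0,0,0],[0,0,0],[0,0,0],[0,0,0]],"claw":[255,255,255,255]}'
python3 - <<'E'
from h import *
from plant import env
import cv2
st();go(0,-.132,.12);print(np.round(env.get_obs()['joint_efforts'],1))
for n in('top','scene'):cv2.imwrite(f'pics/{n}3.png',env.grab_frame(n)['image'])
E
```

```text
t: 4.75
ee_pos: [0.5608, -0.1255, 0.2166]
eef_rot: [-3.12, -0.366, 0.001]
wrist_force: [0.3, 0.1, 0.2]
grip_width: 0.01
t 4.75 tip press mm [ -34.4 -179. ] z 138.3 F [0.3 0.1 0.2] grip 0.009598400655014579 q [-0.32  0.51  1.56  0.    1.07  1.01]
slide [ 1.38 -1.88  0.73] rot [-0.    0.    0.01] dist mm 61.0
[  3.4 -82.3 -32.    0.4  -0.6   1. ]
```

View pics/top3.png

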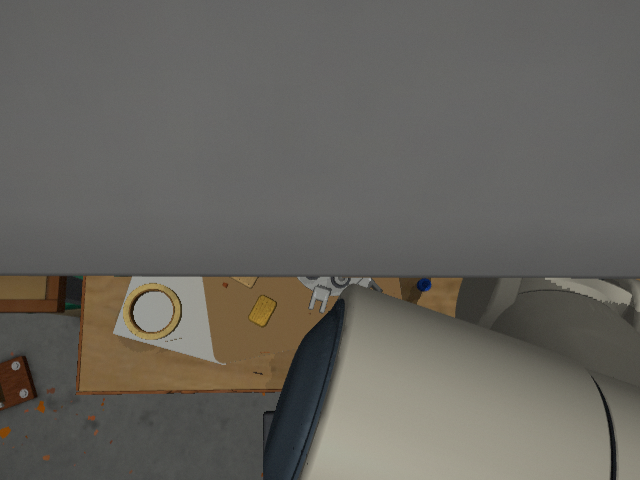

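View pics/scene3.png

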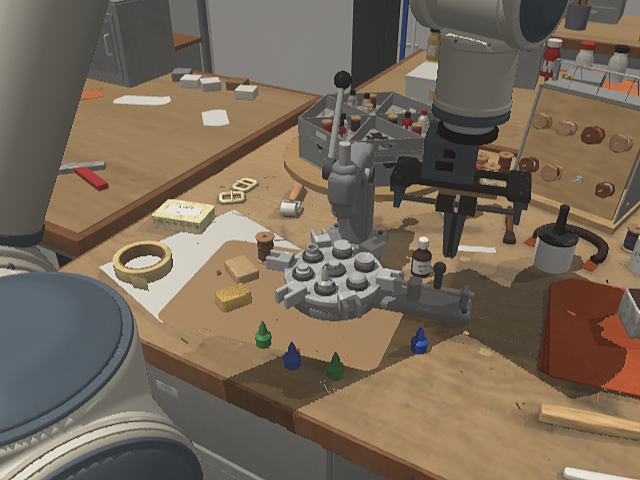

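```bash
python3 -m jog '{"slide":[[0.7,-0.9,0.2],[1.4,-1.8,0.4],[1.4,-1.9,0.7],[1.4,-1.9,1.4],[1.4,-1.9,2],[1.4,-1.9,2]],"rotation":[[0,0,0],[0,0,0],[0,0,0],[0,0,0],[0,0,0],[0,0,0]],"claw":[255,255,255,255,255,255]}'
python3 - <<'E'
from h import *
from plant import env
import cv2
st();go(0,-.132,.066);print(np.round(env.get_obs()['joint_efforts'],1))
f=env.grab_frame('scene');cv2.imwrite('pics/s4.png',cv2.resize(f['image'][180:340,280:520],None,fx=3.3,fy=3.3,interpolation=cv2.INTER_CUBIC))
cv2.imwrite('pics/top4.png',env.grab_frame('top')['image'])
E
```

```text
t: 5.45
ee_pos: [0.5823, -0.0733, 0.166]
eef_rot: [-3.12, -0.362, 0.004]
wrist_force: [-0.3, -0.8, -0.6]
grip_width: 0.002
t 5.45 tip press mm [  -1.5 -133.1] z 87.7 F [-0.3 -0.8 -0.6] grip 0.0015563142974862536 q [-0.23  0.59  1.57 -0.    0.98  1.11]
slide [ 0.06 -0.05  0.87] rot [-0.01  0.02 -0.01] dist mm 22.0
[  0.6 -85.7 -28.6   0.1  -1.2   0. ]
```

View pics/s4.png

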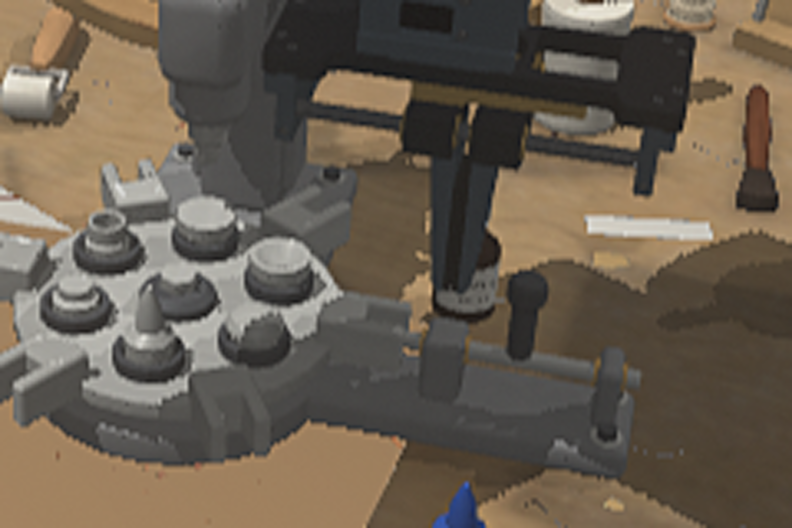

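View pics/top4.png

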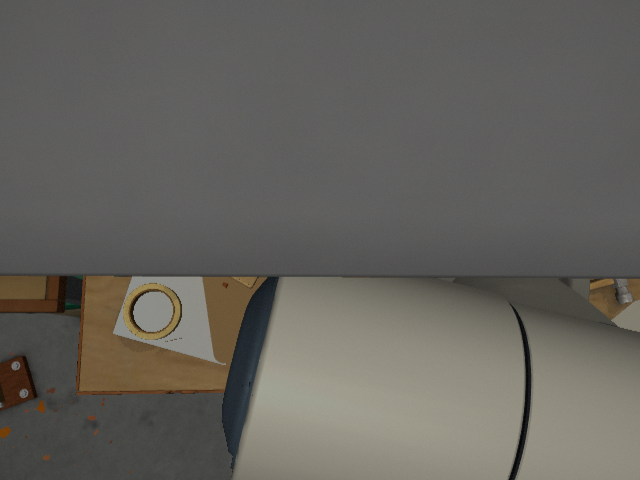

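```bash
python3 -m jog '{"slide":[[0.05,0,0.4],[0.05,0,0.9],[0.05,0.2,0.9],[0.05,0.4,0.9],[0.05,0.6,0.9],[0.05,0.6,0.9]],"rotation":[[0,0,0],[0,0,0],[0,0,0],[0,0,0],[0,0,0],[0,0,0]],"claw":[255,255,255,255,255,255]}'
python3 -c "
from h import *
st()"
```

```text
t: 6.15
ee_pos: [0.5884, -0.087, 0.145]
eef_rot: [3.12, 0.363, 0.001]
wrist_force: [-1.5, 0.1, -0.1]
grip_width: 0.005
t 6.15 tip press mm [   1.4 -147.9] z 66.7 F [-1.5  0.1 -0.1] grip 0.004655115782522351 q [-0.25  0.63  1.57 -0.    0.94  1.09]
```

```bash
python3 -m jog '{"slide":[[0,0.2,0],[0,0.4,0],[0,0.6,0],[0,0.8,0],[0,0.8,0]],"rotation":[[0,0,0],[0,0,0],[0,0,0],[0,0,0],[0,0,0]],"claw":[255,255,255,255,255]}'
python3 - <<'E'
from h import *
from plant import env
import cv2
st()
f=env.grab_frame('scene');cv2.imwrite('pics/s5.png',cv2.resize(f['image'][180:340,280:520],None,fx=3.3,fy=3.3,interpolation=cv2.INTER_CUBIC))
E
```

```text
t: 6.65
ee_pos: [0.5929, -0.1065, 0.1448]
eef_rot: [3.12, 0.363, 0.001]
wrist_force: [1.0, 0.4, -0.1]
grip_width: 0.005
t 6.65 tip press mm [   1.4 -167.9] z 66.5 F [ 1.   0.4 -0.1] grip 0.0047170109631166504 q [-0.28  0.63  1.55 -0.    0.95  1.06]
```

View pics/s5.png

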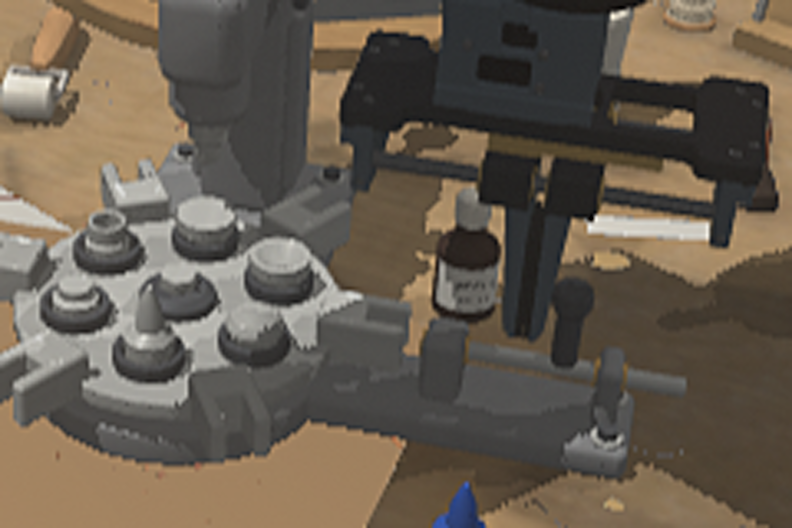

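Run:
```python
from h import *
from plant import env
f=env.grab_frame('scene')
for b in (0,.016,.02,.024,.026):
    X=np.r_[p2w((0,-.165-b)),.09];p=f['camera_matrix']@(f['R']@X+f['t']);p=p[:2]/p[2];print(b,p.round(1),'crop',((p-[280,180])*3.3).round())
```

```text
0 [438.3 264. ] crop [522. 277.]
0.016 [448.8 265.7] crop [557. 283.]
0.02 [451.5 266.2] crop [566. 284.]
0.024 [454.2 266.6] crop [575. 286.]
0.026 [455.5 266.8] crop [579. 286.]
```

```bash
python3 -m jog '{"slide":[[0,0.1,0],[0,0.1,0],[0,-0.4,0],[0,-0.5,-1],[0,-0.5,-2],[0,-0.5,-2]],"rotation":[[0,0,0],[0,0,0],[0,0,0],[0,0,0],[0,0,0],[0,0,0]],"claw":[255,255,255,255,255,255]}'
python3 - <<'E'
from h import *
from plant import env
import cv2
st();
for a in (236,):
  p=pt(.104,a);print(p);go(p[0],p[1],.11);go(p[0],p[1],.044)
f=env.grab_frame('scene');cv2.imwrite('pics/s6.png',cv2.resize(f['image'][180:340,280:520],None,fx=3.3,fy=3.3,interpolation=cv2.INTER_CUBIC))
E
```

```text
t: 7.35
ee_pos: [0.5909, -0.0929, 0.1977]
eef_rot: [3.119, 0.365, 0.007]
wrist_force: [0.1, 0.9, -0.7]
grip_width: 0.007
t 7.35 tip press mm [   2.8 -154.4] z 119.4 F [ 0.1  0.9 -0.7] grip 0.006533266236721904 q [-0.26  0.56  1.52  0.    1.06  1.08]
[-0.05815606 -0.08621991]
slide [-2.42 -2.72  0.36] rot [ 0.02 -0.04  0.01] dist mm 92.0
slide [-2.44 -2.73  3.  ] rot [ 0.02 -0.04  0.01] dist mm 118.0
```

View pics/s6.png

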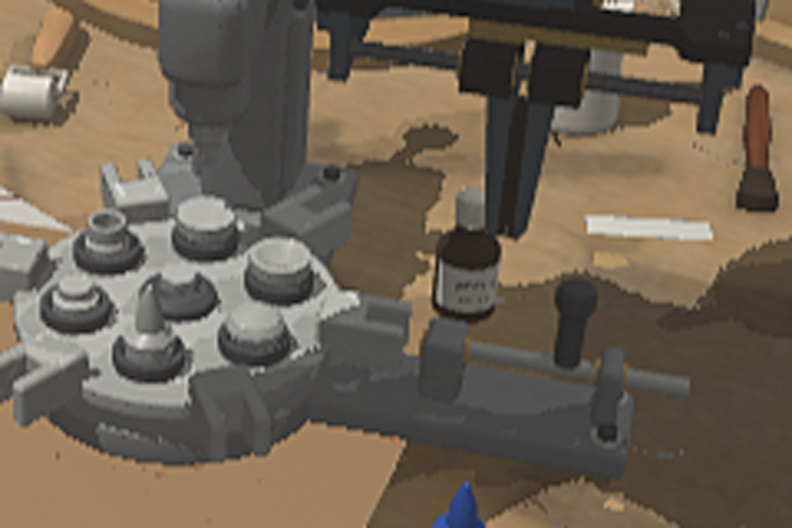

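```bash
python3 -m jog '{"slide":[[-1.2,-1.3,0],[-2.4,-2.7,0],[-2.4,-2.7,0.4],[-2.4,-2.7,1.3],[-2.4,-2.7,2.2],[-2.4,-2.7,2.2]],"rotation":[[0,0,0],[0,0,0],[0,0,0],[0,0,0],[0,0,0],[0,0,0]],"claw":[255,255,255,255,255,255]}'
python3 - <<'E'
from h import *
from plant import env
import cv2
st();
for a in (236,225,220,210,200,190,187):
  p=pt(.102,a);print(a,p);go(p[0],p[1],.044)
f=env.grab_frame('scene');cv2.imwrite('pics/s7.png',cv2.resize(f['image'][180:340,240:480],None,fx=3.3,fy=3.3,interpolation=cv2.INTER_CUBIC))
E
```

```text
t: 8.0
ee_pos: [0.5142, -0.0411, 0.1371]
eef_rot: [-3.119, -0.364, 0.007]
wrist_force: [-0.5, 0.9, 1.3]
grip_width: 0.005
t 8.0 tip press mm [-60.5 -86. ] z 58.8 F [-0.5  0.9  1.3] grip 0.004515238592525569 q [-0.2   0.56  1.77 -0.    0.81  1.14]
236 [-0.05703768 -0.08456183]
slide [ 0.13 -0.06  0.59] rot [-0.02  0.04  0.  ] dist mm 15.0
225 [-0.07212489 -0.07212489]
slide [-0.47 -0.56  0.6 ] rot [-0.02  0.04  0.  ] dist mm 24.0
220 [-0.07813653 -0.06556434]
slide [-0.71 -0.82  0.6 ] rot [-0.02  0.04  0.  ] dist mm 31.0
210 [-0.08833459 -0.051     ]
slide [-1.12 -1.41  0.6 ] rot [-0.02  0.04  0.  ] dist mm 47.0
200 [-0.09584865 -0.03488605]
slide [-1.42 -2.05  0.6 ] rot [-0.02  0.04  0.  ] dist mm 64.0
190 [-0.10045039 -0.01771211]
slide [-1.61 -2.74  0.61] rot [-0.02  0.04  0.  ] dist mm 81.0
187 [-0.10123971 -0.01243067]
slide [-1.64 -2.95  0.61] rot [-0.02  0.04  0.  ] dist mm 86.0
```

View pics/s7.png

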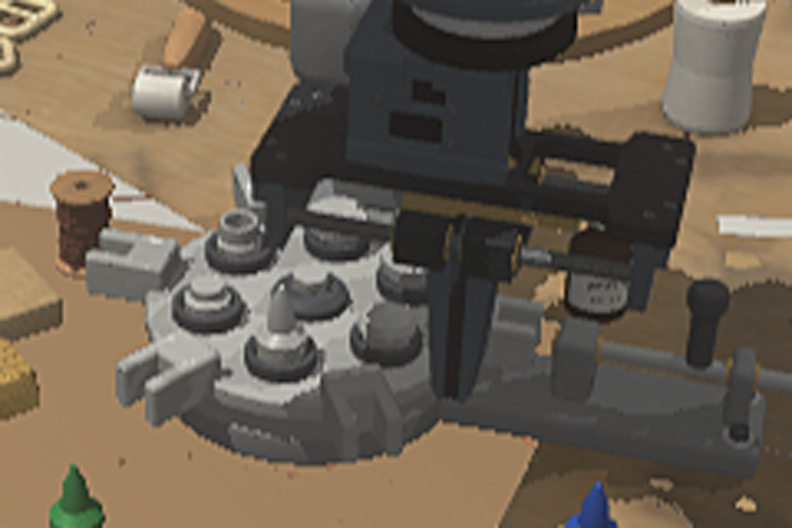

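```bash
python3 -m jog '{"slide":[[0,-0.1,0.3],[0,-0.1,0.6],[-0.3,-0.4,0.6],[-0.5,-0.6,0.6],[-0.7,-0.85,0.6],[-0.9,-1.1,0.6],[-1.1,-1.4,0.6],[-1.1,-1.4,0.6]],"rotation":[[0,0,0],[0,0,0],[0,0,0],[0,0,0],[0,0,0],[0,0,0],[0,0,0],[0,0,0]],"claw":[255,255,255,255,255,255,255,255]}'
python3 - <<'E'
from h import *
from plant import env
import cv2
st();
for a in (200,195,190,187,184):
  p=pt(.102,a);print(a,p);go(p[0],p[1],.044)
f=env.grab_frame('scene');cv2.imwrite('pics/s8.png',cv2.resize(f['image'][180:340,240:480],None,fx=3.3,fy=3.3,interpolation=cv2.INTER_CUBIC))
E
```

```text
t: 8.85
ee_pos: [0.4796, -0.0131, 0.1248]
eef_rot: [-3.12, -0.365, 0.002]
wrist_force: [-0.9, 0.1, -0.6]
grip_width: 0.005
t 8.85 tip press mm [-87.5 -50.9] z 46.5 F [-0.9  0.1 -0.6] grip 0.004988553685201603 q [-0.15  0.55  1.87  0.    0.72  1.19]
200 [-0.09584865 -0.03488605]
slide [-0.34 -0.64  0.1 ] rot [-0.01  0.01  0.01] dist mm 18.0
195 [-0.09852443 -0.02639954]
slide [-0.44 -0.98  0.1 ] rot [-0.01  0.01  0.01] dist mm 27.0
190 [-0.10045039 -0.01771211]
slide [-0.52 -1.33  0.1 ] rot [-0.01  0.01  0.01] dist mm 36.0
187 [-0.10123971 -0.01243067]
slide [-0.55 -1.54  0.1 ] rot [-0.01  0.01  0.01] dist mm 41.0
184 [-0.10175153 -0.00711516]
slide [-0.57 -1.75  0.1 ] rot [-0.01  0.01  0.01] dist mm 46.0
```

View pics/s8.png

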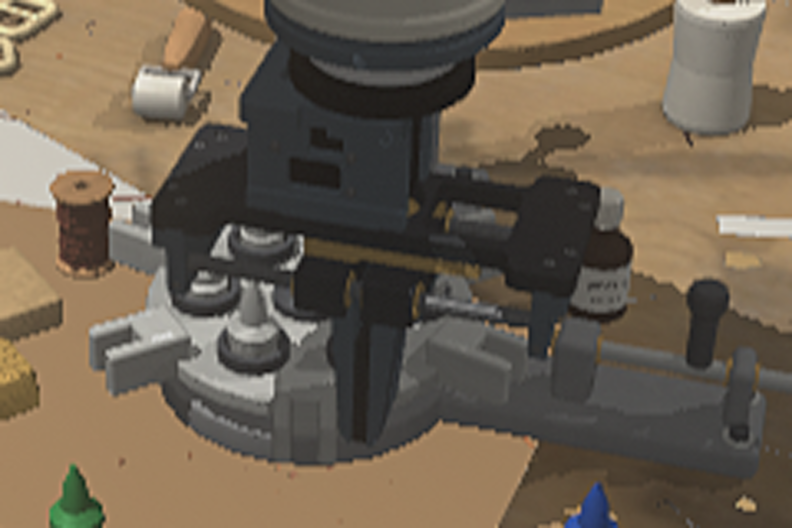

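```bash
python3 -m jog '{"slide":[[-0.15,-0.3,0],[-0.35,-0.6,0],[-0.45,-0.95,0],[-0.5,-1.25,0],[-0.55,-1.5,0],[-0.55,-1.5,0]],"rotation":[[0,0,0],[0,0,0],[0,0,0],[0,0,0],[0,0,0],[0,0,0]],"claw":[255,255,255,255,255,255]}'
python3 - <<'E'
from h import *
from plant import env
import cv2
st();
f=env.grab_frame('scene');cv2.imwrite('pics/s9.png',cv2.resize(f['image'][180:340,240:480],None,fx=3.3,fy=3.3,interpolation=cv2.INTER_CUBIC))
E
```

```text
t: 9.5
ee_pos: [0.4584, 0.0202, 0.1247]
eef_rot: [-3.12, -0.365, 0.001]
wrist_force: [0.1, -0.8, 0.8]
grip_width: 0.009
t 9.5 tip press mm [-100.4  -13.6] z 46.4 F [ 0.1 -0.8  0.8] grip 0.009115820757961092 q [-0.09  0.53  1.92  0.    0.69  1.25]
```

View pics/s9.png

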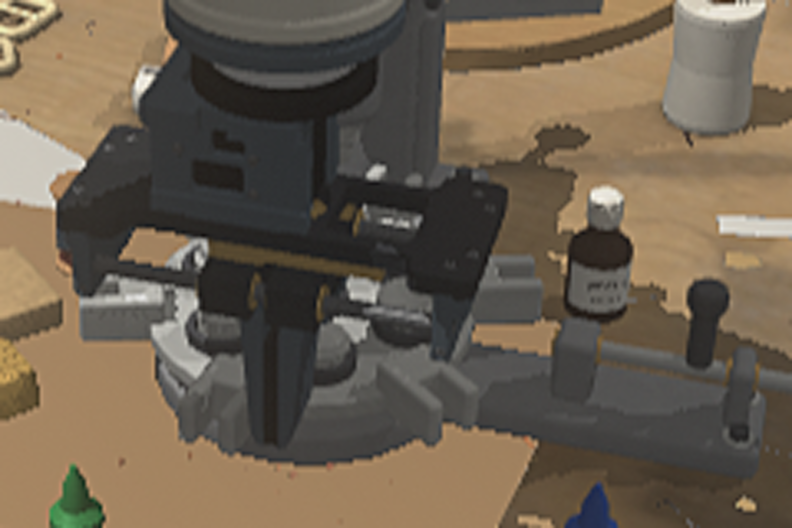

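```bash
python3 -m jog '{"slide":[[0,-0.2,0],[0,-0.4,0],[0,-0.4,0],[0,-0.4,0]],"rotation":[[0,0,0],[0,0,0],[0,0,0],[0,0,0]],"claw":[255,255,255,255]}'
python3 - <<'E'
from h import *
from plant import env
import cv2
st();
f=env.grab_frame('scene');cv2.imwrite('pics/s10.png',cv2.resize(f['image'][180:340,240:480],None,fx=3.3,fy=3.3,interpolation=cv2.INTER_CUBIC))
E
```

```text
t: 9.95
ee_pos: [0.4567, 0.0292, 0.1247]
eef_rot: [-3.12, -0.365, 0.0]
wrist_force: [0.4, 0.1, -0.5]
grip_width: 0.01
t 9.95 tip press mm [-100.1   -4.5] z 46.4 F [ 0.4  0.1 -0.5] grip 0.010216719218551985 q [-0.07  0.53  1.93  0.    0.68  1.27]
```

View pics/s10.png

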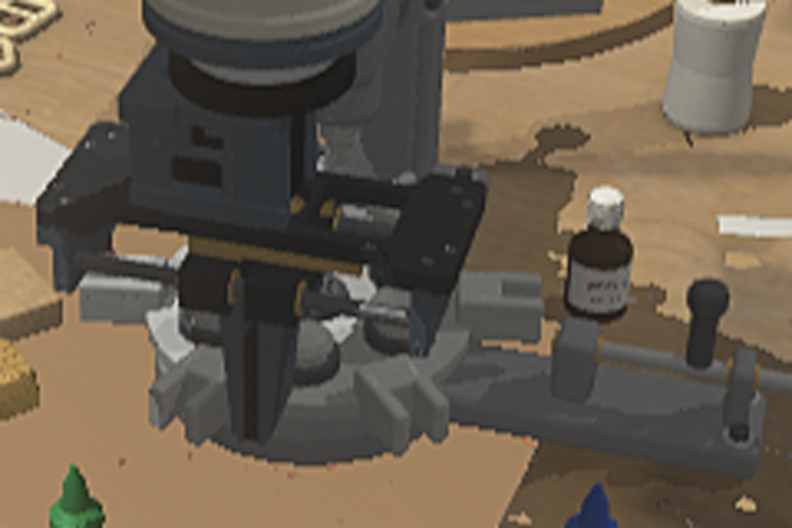

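```bash
python3 -m jog '{"slide":[[0,0,-0.7],[0,0,-1.5],[0,0,-1.5],[0.5,1,-1.5],[1.2,2,-1.5],[1.7,3.3,-1.5],[1.7,3.3,-1.5],[1.7,3.3,-1.5]],"rotation":[[0,0,0],[0,0,0],[0,0,0],[0,0,0],[0,0,0],[0,0,0],[0,0,0],[0,0,0]],"claw":[255,255,255,255,255,255,255,255]}'
python3 - <<'E'
from h import *
from plant import env
import cv2
st();go(-.057,-.0865,.044)
f=env.grab_frame('scene');cv2.imwrite('pics/s11.png',cv2.resize(f['image'][180:340,240:480],None,fx=3.3,fy=3.3,interpolation=cv2.INTER_CUBIC))
E
```

```text
t: 10.8
ee_pos: [0.5168, -0.0419, 0.1615]
eef_rot: [-3.12, -0.362, 0.001]
wrist_force: [0.3, 0.3, 0.0]
grip_width: 0.004
t 10.8 tip press mm [-57.9 -87.5] z 83.2 F [0.3 0.3 0. ] grip 0.004387838476007316 q [-0.2   0.52  1.75  0.    0.87  1.14]
slide [ 0.04 -0.04  1.57] rot [-0.    0.01 -0.01] dist mm 39.0
```

View pics/s11.png

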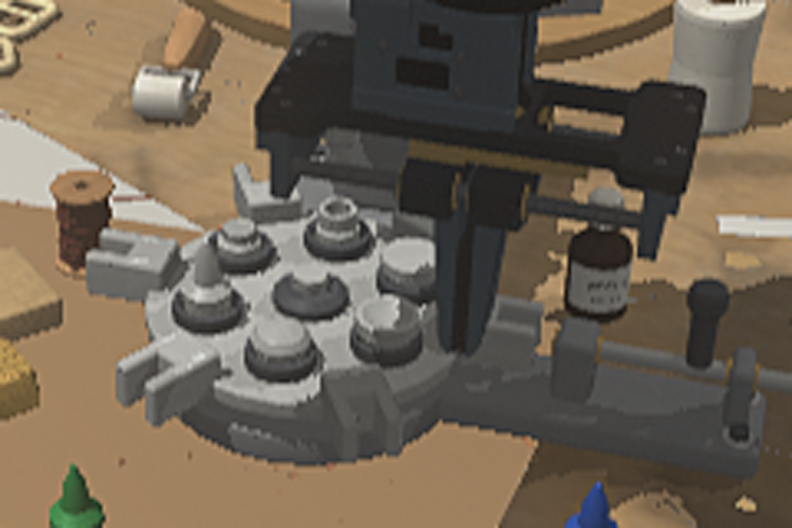

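```bash
python3 -m jog '{"slide":[[0,0,0.7],[0,0,1.5],[-0.3,-0.3,1.5],[-0.55,-0.6,1.5],[-0.8,-0.85,1.5],[-1,-1.15,1.5],[-1.2,-1.45,1.5],[-1.2,-1.45,1.5]],"rotation":[[0,0,0],[0,0,0],[0,0,0],[0,0,0],[0,0,0],[0,0,0],[0,0,0],[0,0,0]],"claw":[255,255,255,255,255,255,255,255]}'
python3 -c "
from h import *
st()"
```

```text
t: 11.65
ee_pos: [0.4783, -0.0121, 0.125]
eef_rot: [-3.12, -0.365, 0.001]
wrist_force: [0.5, 0.0, -0.3]
grip_width: 0.004
t 11.65 tip press mm [-88.6 -49.7] z 46.7 F [ 0.5  0.  -0.3] grip 0.004456077727880037 q [-0.15  0.55  1.88  0.    0.72  1.19]
```

```bash
python3 -m jog '{"slide":[[-0.15,-0.3,0],[-0.35,-0.6,0],[-0.45,-0.95,0],[-0.5,-1.25,0],[-0.55,-1.5,0],[-0.55,-1.7,0],[-0.55,-1.9,0],[-0.55,-1.9,0]],"rotation":[[0,0,0],[0,0,0],[0,0,0],[0,0,0],[0,0,0],[0,0,0],[0,0,0],[0,0,0]],"claw":[255,255,255,255,255,255,255,255]}'
python3 - <<'E'
from h import *
from plant import env
import cv2
st();
f=env.grab_frame('scene');cv2.imwrite('pics/s12.png',cv2.resize(f['image'][180:340,240:480],None,fx=3.3,fy=3.3,interpolation=cv2.INTER_CUBIC))
E
```

```text
t: 12.45
ee_pos: [0.455, 0.0306, 0.1247]
eef_rot: [-3.12, -0.365, 0.0]
wrist_force: [0.9, 0.5, 0.3]
grip_width: 0.006
t 12.45 tip press mm [-101.4   -2.8] z 46.4 F [0.9 0.5 0.3] grip 0.005684501385478252 q [-0.06  0.53  1.93  0.    0.68  1.27]
```

View pics/s12.png

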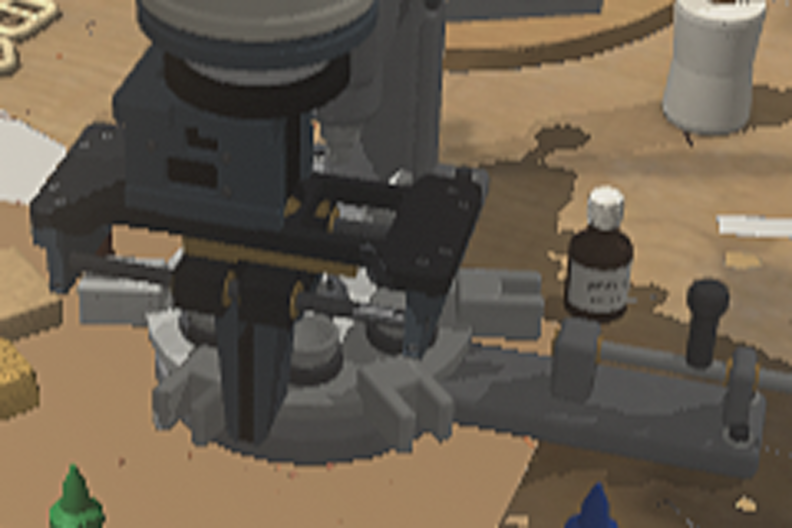

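```bash
python3 -m jog '{"slide":[[0,0,-0.7],[0,0,-1.5],[0,0,-1.5],[0.5,1,-1.5],[1.2,2,-1.5],[1.75,3.4,-1.5],[1.75,3.4,-1.5],[1.75,3.4,-1.5]],"rotation":[[0,0,0],[0,0,0],[0,0,0],[0,0,0],[0,0,0],[0,0,0],[0,0,0],[0,0,0]],"claw":[255,255,255,255,255,255,255,255]}'
python3 - <<'E'
from h import *
from plant import env
import cv2
st();go(-.057,-.0865,.044)
f=env.grab_frame('scene');cv2.imwrite('pics/s13.png',cv2.resize(f['image'][180:340,240:480],None,fx=3.3,fy=3.3,interpolation=cv2.INTER_CUBIC))
E
```

```text
t: 13.3
ee_pos: [0.5173, -0.0433, 0.1615]
eef_rot: [-3.12, -0.362, 0.001]
wrist_force: [-0.2, 0.1, -0.5]
grip_width: 0.008
t 13.3 tip press mm [-57.8 -89. ] z 83.2 F [-0.2  0.1 -0.5] grip 0.007818352498483795 q [-0.2   0.52  1.75  0.    0.87  1.14]
slide [ 0.03 -0.1   1.57] rot [-0.    0.01 -0.01] dist mm 39.0
```

View pics/s13.png

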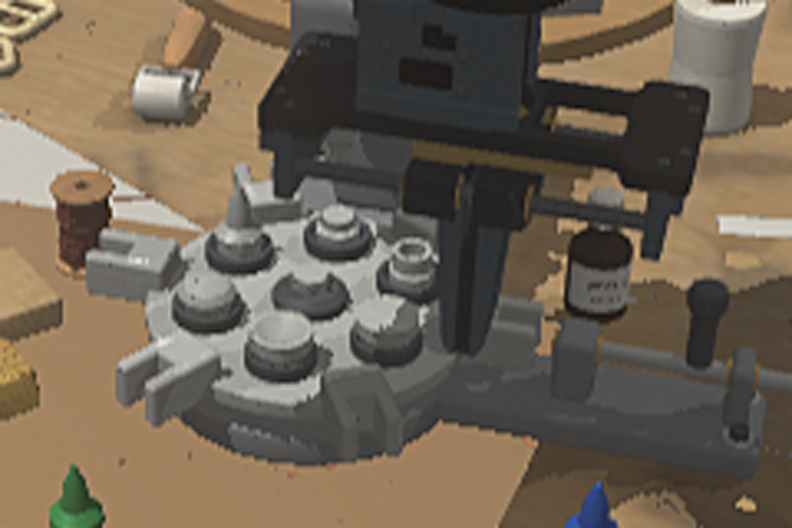

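Eyelet die is now at the 60° socket (crop (240,215)); one more step of the same.

```bash
python3 -m jog '{"slide":[[0,0,0.7],[0,0,1.5],[-0.3,-0.3,1.5],[-0.55,-0.6,1.5],[-0.8,-0.9,1.5],[-1,-1.2,1.5],[-1.2,-1.5,1.5],[-1.2,-1.5,1.5]],"rotation":[[0,0,0],[0,0,0],[0,0,0],[0,0,0],[0,0,0],[0,0,0],[0,0,0],[0,0,0]],"claw":[255,255,255,255,255,255,255,255]}'
python3 -c "
from h import *
st()"
```

```text
t: 14.15
ee_pos: [0.4783, -0.0121, 0.125]
eef_rot: [-3.12, -0.365, 0.001]
wrist_force: [0.0, 0.4, -0.1]
grip_width: 0.005
t 14.15 tip press mm [-88.6 -49.7] z 46.7 F [ 0.   0.4 -0.1] grip 0.0048247091556822535 q [-0.15  0.55  1.88  0.    0.72  1.19]
```

```bash
python3 -m jog '{"slide":[[-0.15,-0.3,0],[-0.35,-0.6,0],[-0.45,-0.95,0],[-0.5,-1.25,0],[-0.55,-1.5,0],[-0.55,-1.7,0],[-0.55,-1.9,0],[-0.55,-1.9,0]],"rotation":[[0,0,0],[0,0,0],[0,0,0],[0,0,0],[0,0,0],[0,0,0],[0,0,0],[0,0,0]],"claw":[255,255,255,255,255,255,255,255]}'
python3 -c "
from h import *
st()"
```

```text
t: 14.95
ee_pos: [0.455, 0.0306, 0.1247]
eef_rot: [-3.12, -0.365, 0.0]
wrist_force: [1.3, -0.3, 0.4]
grip_width: 0.008
t 14.95 tip press mm [-101.3   -2.8] z 46.4 F [ 1.3 -0.3  0.4] grip 0.007905866524512408 q [-0.06  0.53  1.93  0.    0.68  1.27]
```

```bash
python3 -m jog '{"slide":[[0,0,-0.7],[0,0,-1.5],[0,0,-2.5],[0,0,-3],[0.5,1,-3],[1.2,2,-3],[1.8,3.5,-3],[1.8,3.5,-3]],"rotation":[[0,0,0],[0,0,0],[0,0,0],[0,0,0],[0,0,0],[0,0,0],[0,0,0],[0,0,0]],"claw":[255,255,255,255,255,255,255,255]}'
python3 - <<'E'
from h import *
from plant import env
import cv2
st();go(0,-.225,.12)
f=env.grab_frame('scene');cv2.imwrite('pics/s14.png',cv2.resize(f['image'][180:340,240:480],None,fx=3.3,fy=3.3,interpolation=cv2.INTER_CUBIC))
E
```

```text
t: 15.75
ee_pos: [0.5222, -0.048, 0.1999]
eef_rot: [3.119, 0.361, 0.005]
wrist_force: [0.4, -0.5, -0.1]
grip_width: 0.008
t 15.75 tip press mm [-53.9 -94.9] z 121.6 F [ 0.4 -0.5 -0.1] grip 0.007786802310448787 q [-0.21  0.47  1.7  -0.    0.97  1.14]
slide [2.17 5.21 0.08] rot [ 0.02 -0.03 -0.02] dist mm 141.0
```

View pics/s14.png

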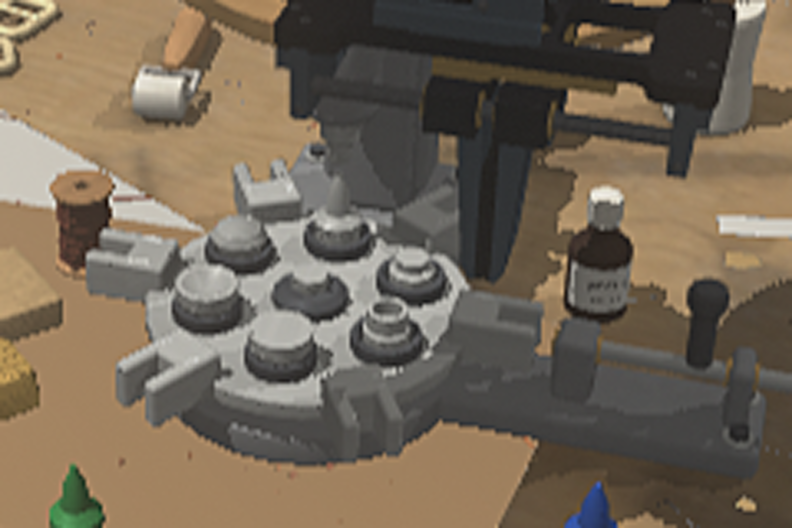

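```bash
python3 -m jog '{"slide":[[0.2,1.5,0],[0.6,3,0],[1.2,4.5,0],[2.1,5.2,0],[2.1,5.2,1],[2.1,5.2,2.1],[2.1,5.2,2.2],[2.1,5.2,2.2]],"rotation":[[0,0,0],[0,0,0],[0,0,0],[0,0,0],[0,0,0],[0,0,0],[0,0,0],[0,0,0]],"claw":[255,255,255,255,255,255,255,255]}'
python3 - <<'E'
from h import *
from plant import env
import cv2
st();go(0,-.185,.066)
f=env.grab_frame('scene');cv2.imwrite('pics/s15.png',cv2.resize(f['image'][180:340,280:520],None,fx=3.3,fy=3.3,interpolation=cv2.INTER_CUBIC))
E
```

```text
t: 16.6
ee_pos: [0.5996, -0.1586, 0.1446]
eef_rot: [-3.119, -0.365, 0.003]
wrist_force: [0.4, 0.1, 1.1]
grip_width: 0.006
t 16.6 tip press mm [  -4.3 -220. ] z 66.3 F [0.4 0.1 1.1] grip 0.005706471488710979 q [-0.35  0.65  1.5   0.    0.99  0.98]
slide [ 0.17 -1.4   0.01] rot [-0.01  0.01  0.01] dist mm 35.0
```

View pics/s15.png

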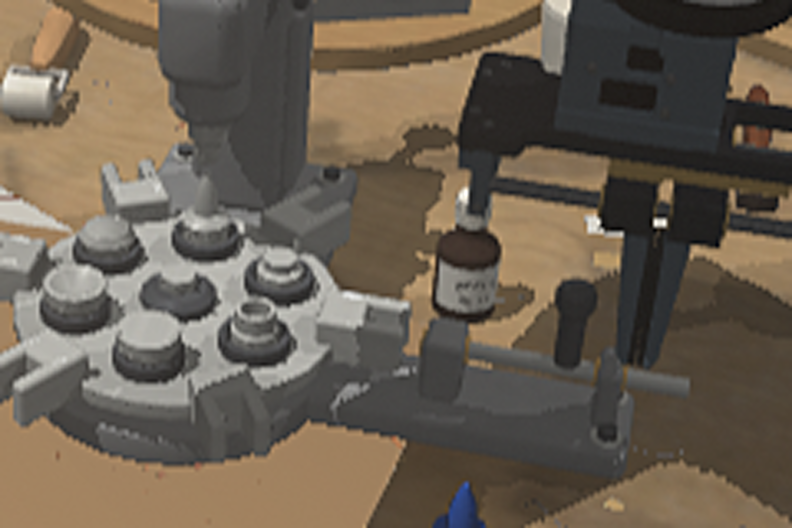

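```bash
python3 -m jog '{"slide":[[0.1,-0.3,0],[0.15,-0.55,0],[0.15,-0.75,0],[0.15,-0.95,0],[0.15,-1.15,0],[0.15,-1.3,0],[0.15,-1.3,0]],"rotation":[[0,0,0],[0,0,0],[0,0,0],[0,0,0],[0,0,0],[0,0,0],[0,0,0]],"claw":[255,255,255,255,255,255,255]}'
python3 - <<'E'
from h import *
from plant import env
import cv2
st()
f=env.grab_frame('scene');cv2.imwrite('pics/s16.png',cv2.resize(f['image'][180:340,280:520],None,fx=3.3,fy=3.3,interpolation=cv2.INTER_CUBIC))
E
```

```text
t: 17.35
ee_pos: [0.5961, -0.1261, 0.1447]
eef_rot: [-3.12, -0.365, 0.0]
wrist_force: [-1.0, -0.4, -0.3]
grip_width: 0.01
t 17.35 tip press mm [-1.000e-01 -1.877e+02] z 66.4 F [-1.  -0.4 -0.3] grip 0.010413285118053544 q [-0.31  0.64  1.53  0.    0.97  1.03]
```

View pics/s16.png

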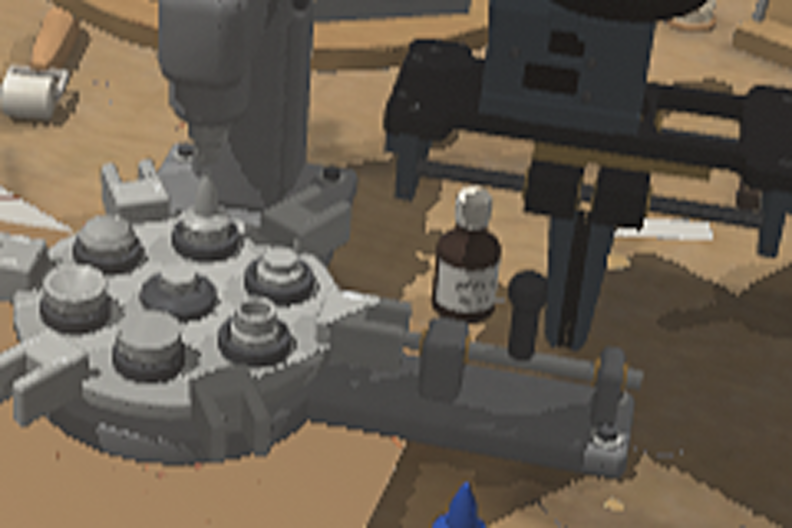

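```bash
python3 -m jog '{"slide":[[0,-0.04,0],[0,-0.04,0]],"rotation":[[0,0,0],[0,0,0]],"claw":[255,255]}'; python3 -m jog '{"slide":[[0,-0.04,0],[0,-0.04,0]],"rotation":[[0,0,0],[0,0,0]],"claw":[255,255]}'
python3 -c "
from h import *
st()"
```

```text
t: 17.6
ee_pos: [0.5959, -0.1258, 0.1446]
eef_rot: [-3.12, -0.364, 0.001]
wrist_force: [-0.4, 0.0, -0.2]
grip_width: 0.003
t: 17.8
ee_pos: [0.5957, -0.1248, 0.1446]
eef_rot: [-3.12, -0.364, 0.001]
wrist_force: [0.1, -2.1, -0.5]
grip_width: -0.002
t 17.8 tip press mm [  -0.2 -186.3] z 66.3 F [ 0.1 -2.1 -0.5] grip -0.0021082507605522465 q [-0.3   0.64  1.54 -0.    0.97  1.03]
```

```bash
for i in 1 ; do python3 -m jog '{"slide":[[0,-0.04,0],[0,-0.04,0]],"rotation":[[0,0,0],[0,0,0]],"claw":[255,255]}'; done; python3 -m jog '{"slide":[[0,-0.04,0],[0,-0.04,0]],"rotation":[[0,0,0],[0,0,0]],"claw":[255,255]}'
python3 -c "
from h import *
st()"
```

```text
t: 18.0
ee_pos: [0.5955, -0.1237, 0.1446]
eef_rot: [-3.12, -0.364, 0.0]
wrist_force: [-1.1, -2.5, -2.1]
grip_width: 0.004
t: 18.2
ee_pos: [0.5953, -0.1227, 0.1447]
eef_rot: [-3.12, -0.364, 0.0]
wrist_force: [-1.2, -1.6, -1.2]
grip_width: 0.004
t 18.2 tip press mm [  -0.  -184.2] z 66.4 F [-1.2 -1.6 -1.2] grip 0.0042471836242245035 q [-0.3   0.64  1.54  0.    0.96  1.04]
```

```bash
python3 -m jog '{"slide":[[0,-0.04,0],[0,-0.04,0]],"rotation":[[0,0,0],[0,0,0]],"claw":[255,255]}'; python3 -m jog '{"slide":[[0,-0.04,0],[0,-0.04,0]],"rotation":[[0,0,0],[0,0,0]],"claw":[255,255]}'
python3 - <<'E'
from h import *
from plant import env
import cv2
st()
f=env.grab_frame('scene');cv2.imwrite('pics/s17.png',cv2.resize(f['image'][180:340,280:520],None,fx=3.3,fy=3.3,interpolation=cv2.INTER_CUBIC))
E
```

```text
t: 18.4
ee_pos: [0.5952, -0.1221, 0.1448]
eef_rot: [3.12, 0.364, 0.0]
wrist_force: [-0.6, -4.9, -0.8]
grip_width: 0.006
t: 18.6
ee_pos: [0.5952, -0.1218, 0.1448]
eef_rot: [3.119, 0.364, 0.001]
wrist_force: [0.7, -11.3, -3.2]
grip_width: 0.006
t 18.6 tip press mm [   0.  -183.4] z 66.5 F [  0.7 -11.3  -3.2] grip 0.005506120285201431 q [-0.3   0.64  1.54 -0.    0.96  1.04]
```

View pics/s17.png

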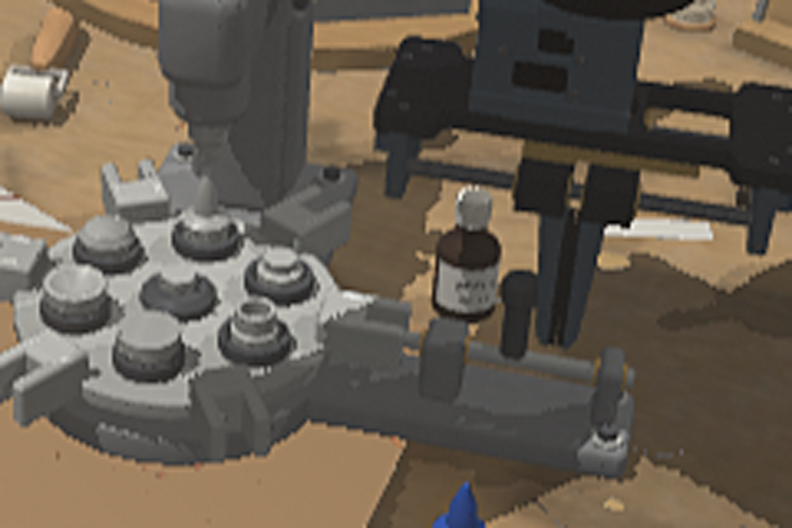

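```bash
python3 -m jog '{"slide":[[0,0.4,0],[0,0.9,0],[0,0.9,-1],[0,0.9,-2.5],[0,0.9,-4],[0,0.9,-5],[0,0.9,-5],[0,0.9,-5]],"rotation":[[0,0,0],[0,0,0],[0,0,0],[0,0,0],[0,0,0],[0,0,0],[0,0,0],[0,0,0]],"claw":[255,255,255,255,255,255,255,255]}'
python3 - <<'E'
from h import *
from plant import env
import cv2
st()
f=env.grab_frame('scene');cv2.imwrite('pics/s18.png',cv2.resize(f['image'][180:340,280:480],None,fx=4,fy=3.7,interpolation=cv2.INTER_CUBIC))
for n,q in(('ram_tip','ram_tip'),('eye','eyelet_point'),('knob','bolt_knob')):print(q,[(x['conf'],(w2p(x['at'])*1e3).round(1)) for x in env.spot_point(f,q)])
E
```

```text
t: 19.45
ee_pos: [0.6002, -0.1433, 0.2699]
eef_rot: [3.12, 0.364, 0.001]
wrist_force: [-0.7, 0.4, -0.8]
grip_width: 0.007
t 19.45 tip press mm [ 1.000e-01 -2.054e+02] z 191.6 F [-0.7  0.4 -0.8] grip 0.006677182121770898 q [-0.33  0.5   1.39  0.    1.24  1.01]
ram_tip [(0.8, array([52.1,  0.6]))]
eyelet_point [(0.82, array([ -93.9, -161.2])), (0.68, array([-188.7,  -54.8])), (0.66, array([-180.7,   16.3])), (0.57, array([ 87.8, -52.1])), (0.53, array([-150.5,   65.2])), (0.52, array([51.9,  4.8]))]
bolt_knob [(0.85, array([   0.7, -164.3]))]
```

View pics/s18.png

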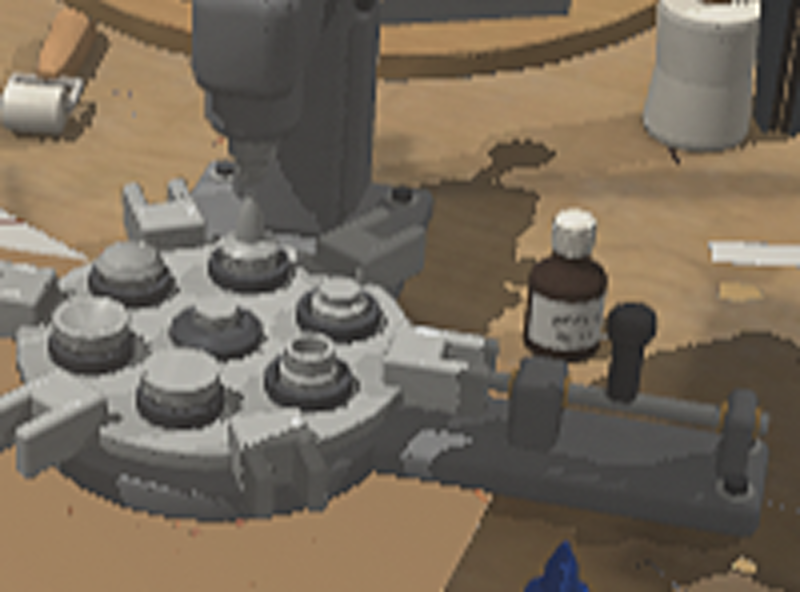

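Run:
```python
from h import *
from plant import env
f=env.grab_frame('scene')
for n,p,z in (('eye',(.052,0),.086),('eye+4y',(.052,.004),.086),('knob',(0,-.165),.09),('knob+3',(0,-.168),.09)):
    X=np.r_[p2w(p),z];u=f['camera_matrix']@(f['R']@X+f['t']);u=u[:2]/u[2];print(n,u.round(1),'crop',((u-[280,180])*[4,3.7]).round())
for k in range(3):
    f=env.grab_frame('scene');print([(x['conf'],(w2p(x['at'])*1e3).round(1)) for x in env.spot_point(f,'bolt_knob')+env.spot_point(f,'eyelet_point') if abs(w2p(x['at'])[0]-.03)<.04])
```

```text
eye [342.5 232.2] crop [250. 193.]
eye+4y [340.2 231.9] crop [241. 192.]
knob [438.3 264. ] crop [633. 311.]
knob+3 [440.2 264.3] crop [641. 312.]
[(0.67, array([   2.5, -163.4])), (0.48, array([  6. , 167.5])), (0.72, array([55.6,  1.7]))]
[(0.61, array([   0.3, -167. ])), (0.49, array([53. ,  2.8]))]
[(0.74, array([ 66.9, 152.4])), (0.7, array([   1.5, -167. ])), (0.47, array([28. , 44.7])), (0.69, array([54.6, -0.8]))]
```

Tip at crop column 250 and knob at 632, which matches the expected 250 and 633; the robot is clear.

```bash
python3 -c "
from plant import env
print(env.sign_off())"
```

```text
the job is handed in; nothing more can be done
None
```

The press is set up for eyelets and I have handed the job in; the hand-in gave no verdict.

**What I did:** I used the shut fingers only to push. I pushed the bolt out by about 22 mm and turned the turret clockwise three steps by its tabs. That brought the grey eyelet die from the side facing the robot to under the ram. I then pushed the bolt home until it met its stop, where the force rose to about 11 N, and moved the arm clear.

**Last checks:**
- **Eyelet die:** its point lies on the pixel expected for a die exactly under the ram.
- **Bolt:** the knob lies on the pixel expected for home. The detector put it within about 2 mm of home.
- **Other objects:** the dies looked upright in their sockets. The bottle showed no movement, nor did the wax, rubber and spool in the pictures up to the last tab push. My final close-up did not include those three, and I did not measure any of them again.

**What disagreed:**
- **Detector on the die point:** it gave readings 1 to 5 mm off the ram's axis, with medium confidence. Its stated accuracy is about 4 mm, so I went by the pixel check.
- **Bolt at the start:** the knob's picture position after pushing home was about 2 pixels further in than before I first moved it. That suggests the bolt may have started slightly short of fully home.

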